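Click the cassette's end guide home behind the paper

TASK

The printer's paper cassette on the desk has been loaded with one of two stacks of paper; the other stack lies in the letter tray. With the fingertips, push the cassette's paper end guide from behind along its track towards the paper, on past the notches for longer paper, until its latch drops into the notch that belongs to the loaded stack, with the guide standing right behind the paper. Only push it: do not pinch the guide, lift its latch or ram it hard into the paper, and leave both stacks and everything else on the desk as they are.

Things in the scene. Friction and masses are not known exactly. Their poses are not given: they have to be found in the camera images.
- cassette: black printer paper cassette, fixed on the desk, open on top; 242 mm inside width (its x), 425 mm inside length (its y). Origin at the centre of its underside, z up. Grey front panel at the -y end, inner front stop at y = -205 mm. Floor top at z = 8 mm; side walls 55 mm high, outer faces x = +-131 mm; the rear end has only a lip 22 mm high, inner face y = +220 mm
- paper_stop (a point): point on the cassette's floor at its inner front stop (cassette x = -108 mm, y = -205 mm), where the origin of the loaded stack lies
- end_guide (a joint): travel (m) of the paper end guide along the cassette's -y, 0 (rear) to 0.102; clear length from front stop to guide face = 0.375 minus this. Its latch rides a rack with V notches 9 mm wide at 0.017 (356 mm paper), 0.043 (330 mm), 0.076 (297 mm), 0.094 (279 mm); each leaves 2 mm to that paper, and a short white line on the floor marks the face's place there. Sliding takes 2 to 3 N
- guide_back (a point): centre of the back of the guide's upright grey plate, the place to push, from the cassette's +y side; 45 mm above the desk. Plate 100 mm wide, top at z = 66 mm. Behind it a flat foot (top at z = 13 mm) reaches 27 mm further back, with a low rib at either edge (x = +-48 mm). The latch's head, 14 mm wide, top 22 to 26 mm high, stands on the foot at x = +40 mm
- guide_face: front pad of the guide, towards the paper, 98 mm wide, sprung: it gives up to 3 mm (2 to 8 N) if pushed into the paper; origin in its middle at desk height (z = 0), on its paper side, 8.5 mm before the plate's back. Fingers must not bear on it: that is pinching the guide
- latch (a joint): height (m) of the guide's sprung latch: about -0.001 riding on the rack, about -0.0035 dropped into a notch, up to 0.008 if lifted by hand. The push force dips as it drops; the notch then draws the guide the last 2 to 4 mm to its middle and holds it. Pushing on out of a notch takes about 8 to 11 N
- stack_long: stack of white paper 330 mm long (its y), 216 mm wide (its x), 16 mm high; origin at the underside of the -x corner of its leading edge; the paper extends from there along +x and +y. It lies either in the cassette, parallel to it, or in the letter tray
- stack_short: stack of white paper 279 mm long (its y), 216 mm wide (its x), 16 mm high; origin at the underside of the -x corner of its leading edge; the paper extends from there along +x and +y. It lies either in the cassette, parallel to it, or in the letter tray
- letter_tray: dark steel desk tray, 250 mm by 355 mm, 60 mm high, beside the cassette on its +x side, fixed; origin under the middle of its -x wall. It holds the stack that is not in the cassette
- stapler: black stapler 135 mm long, 50 mm high, behind the cassette's rear end; leave alone
- glue_stick: white glue stick standing upright, 29 mm across, 92 mm high, behind the cassette's rear end; leave alone
- highlighter: green highlighter pen, 139 mm long, lying before the cassette's front panel; leave alone
- tape_roll: roll of clear tape lying flat, 68 mm across, on the cassette's +x side near its front; leave alone
- mug: blue mug, 82 mm across, 95 mm high, before the cassette's front panel; leave alone

How it is judged:
By the outcome, as a careful person would: the job done as asked, in the order asked, and still so for the second after the job is handed in, with the robot touching nothing.
It also fails if it takes over 35 s, if anything falls off the work surface, if the arm or the gripper's body presses on something with over 40 N, if the wrist force passes 120 N, or if a joint passes its speed limit or range.

ROBOT

A 6-joint arm with a two-finger parallel gripper is mounted at the origin on the work surface. World frame = base frame: x ahead of the robot, y to its left, z up, the work surface at z = 0. Lengths are in mm, angles in rad, forces in N, time in s.
With the tool pointing down it reaches from about 350 to 975 mm from the base axis. Payload 7.1 kg.
Tool frame: the origin (TCP) lies on the front face of the gripper's body, between the roots of the fingers; the fingertips stand 80 mm ahead of it and the grasp point (between the pads) lies 61 mm ahead of it (env.tips_ahead is the distance from the TCP to the fingertips, in mm); z points along the fingers, y is the line along which they close (so a half turn about z gives the same grasp; the last joint's range is limited). The gripper opens to 88 mm and grips with 3 to 60 N. Pads are 20 mm wide; open, the fingers measure 115 mm over their backs; the gripper's body (75 mm by 178 mm) begins 61 mm behind the grasp point.
Start: joints at [1.152, 0.423, 1.63, -0, 1.089, -0.019], TCP at [243.239, 575.708, 302.675] pointing down, gripper open.
Joint ranges: [-3, 3], [-0.9, 2.11], [0.09, 2.58], [-1.31, 4.45], [0.11, 2.69], [-2.54, 2.54]. Speed limits (rad/s): [2.39, 2.39, 3.01, 3.14, 3.14, 3.14].

INTERFACE

Orientations are given as a unit quaternion [x, y, z, w].
In Python, from station import env, set_gripper, viewer, workorder gives the robot as it stands. Calls block until the motion is done:
- env.reach(position, orientation): joint-space move of the TCP to a pose.
- env.move_l(position, rot=None, rate=150, f_stop=None): straight line of the TCP; rot=None keeps the orientation; rate is the mean speed in mm/s. With f_stop (N) it stops when the force on the tool has changed by that much, and returns True; else False.
- env.move_joints(angles): joint-space move.
- set_gripper(opening): finger opening in mm; the grip force is fixed at half the most; returns when the fingers have stopped.
- env.hold(seconds).
- env.ik(position, orientation): joint angles nearest the present ones, or None.
- env.read_state(): the state.
- viewer.camera(name): name is "scene" or "side" or "wrist"; returns the picture (480x640x3 uint8, blue, green, red); there is no depth.
- viewer.camera_params(name): a dict with "fx", "fy", "cx", "cy" (pixels), "dist" ([k1, k2, p1, p2, k3] as OpenCV has them; the pictures are not rectified), "pose" (4x4, takes a point from camera to world coordinates); the wrist camera has in their place "tool_from_camera" (4x4, takes a point from camera to tool coordinates, whose origin is the TCP and whose axes are the flange's). Camera axes: x right, y up, looking along -z (the intrinsics and any distortion apply to the point x, -y, -z); pixel columns grow to the right and rows downward; lengths in mm; the calibration is good to about 2 mm. A picture is of the moment at which its call begins: read the wrist's pose just before it. camera_params takes no time and is no camera call.
A pose or a line that the arm cannot do raises env.IKError and nothing moves.
- workorder.sign_off(): hands the job in; it is judged then, once.
The state is a dict: "time_s": time; "qpos": joint angles; "dq": joint speeds; "tau": joint torques, N m; "tool_pos": TCP position; "orientation": TCP orientation; "force": force on the tool from outside, world axes, zero at the start; "wrist_torque": the same for the moment, N m; "width": finger opening in mm; "grip_force": force on a finger pad.
Only numpy, scipy, OpenCV 4.12 (cv2) and the standard library are available. Lean on these libraries where they do the work, as an engineer would, in place of code of your own. Each camera call takes 0.05 s, during which the arm holds its last target. There are 200 camera calls.

## Working session

There is one attempt and no reset: what is moved stays moved. The work goes in short steps, each a Python script; the robot and the scene stay as the last script left them, time stands still between calls to the robot, and variables do not carry over. Pictures are saved under pics/ and viewed, at most 10 in all, crops included, and the job is handed in when it is done.

```bash
ls; mkdir -p pics; python3 - <<'E'
from station import env, viewer
import cv2
for n in ("scene","side","wrist"):
    cv2.imwrite(f"pics/{n}0.png",viewer.camera(n))
    p=viewer.camera_params(n); print(n,{k:(v.tolist() if hasattr(v,'tolist') else v) for k,v in p.items()})
print(env.read_state())
E
```

```text
pics
scene {'fx': 458.63399298044527, 'fy': 458.63399298044527, 'cx': 324.99056067098434, 'cy': 242.63221192369426, 'dist': [-0.0015622887818114903, 0.0, 0.0, 0.0, 0.0], 'pose': [[-0.26033334271843406, -0.54571332950829, 0.7965070700665645, 1345.9599196454512], [0.965492551824761, -0.15321971620648844, 0.21058929444896837, 183.60240702471907], [0.007119202199512452, 0.8238450585896475, 0.5667703559621504, 642.4945862831394], [0.0, 0.0, 0.0, 1.0]]}
side {'fx': 539.1327041144662, 'fy': 539.1327041144662, 'cx': 323.4882456242189, 'cy': 245.89653089186783, 'dist': [0.022862961229716067, 0.0, 0.0, 0.0, 0.0], 'pose': [[0.9273621904649733, 0.24284887306590808, -0.2846467855898338, 252.36355978931124], [-0.37357391720458166, 0.5582061258944196, -0.7408430666466195, -847.0415237334735], [-0.021021324421422318, 0.7933664637886841, 0.6083812604403652, 724.4209212155791], [0.0, 0.0, 0.0, 1.0]]}
wrist {'fx': 349.234476292848, 'fy': 349.234476292848, 'cx': 322.82982737665895, 'cy': 235.75597955232985, 'dist': [-0.03043383406068069, 0.0, 0.0, 0.0, 0.0], 'tool_from_camera': [[-0.00014259759496198986
[... 250 characters left out ...]
 0.0, 1.0]]}
{'time_s': 0.15, 'qpos': array([ 1.15201361e+00,  4.23678498e-01,  1.63046847e+00, -1.68359382e-05,
        1.08859413e+00, -1.89889868e-02]), 'dq': array([-0.00065436, -0.00069389, -0.00112937,  0.00054344,  0.00107308,
        0.00028997]), 'tau': array([ 1.56763515e-03, -5.44987392e+01, -2.73922884e+01,  6.44520856e-02,
        2.04419479e-02, -6.19071420e-05]), 'tool_pos': array([243.11166539, 575.43445776, 302.09004452]), 'orientation': array([ 1.98564388e-01,  9.80087677e-01, -5.62136725e-04, -1.17409111e-04]), 'force': array([0.66127272, 0.18910324, 0.57313703]), 'wrist_torque': array([ 0.01073876, -0.00772449, -0.03574693]), 'grip_force': 0.0, 'width': 87.90304023120014}
```

View pics/scene0.png

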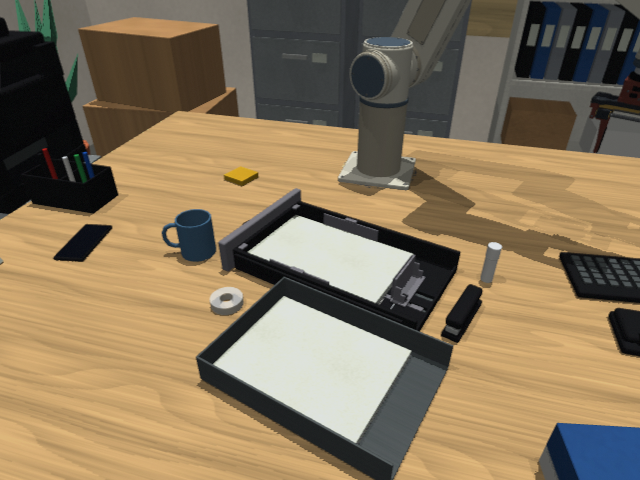

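View pics/side0.png

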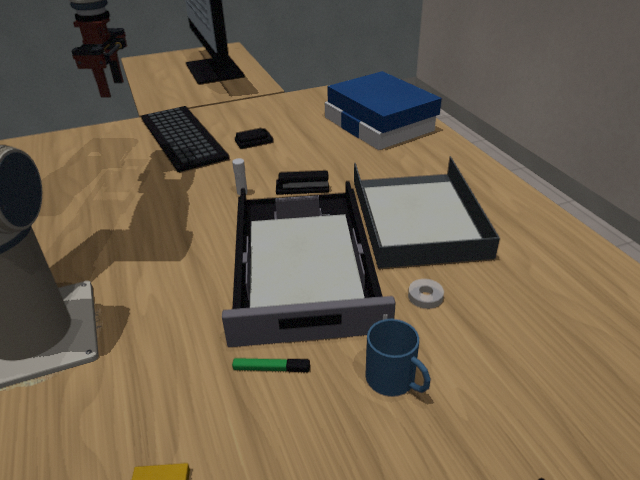

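The scene view shows the cassette centred near (345,260), front panel at left, and the guide near (410,285). The tray is in front of it, with about a fifth of its length free. The side view shows the same layout. I'll enlarge both.

```bash
python3 - <<'E'
import cv2
a=cv2.imread("pics/scene0.png")[185:345,215:475]; cv2.imwrite("pics/scA.png",cv2.resize(a,None,fx=3,fy=3,interpolation=cv2.INTER_CUBIC))
a=cv2.imread("pics/side0.png")[175:345,220:400]; a=cv2.resize(a,None,fx=3.5,fy=3.5,interpolation=cv2.INTER_CUBIC); cv2.imwrite("pics/siA.png",cv2.convertScaleAbs(a,alpha=1.2,beta=25))
E
```

```text
(no output)
```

View pics/scA.png

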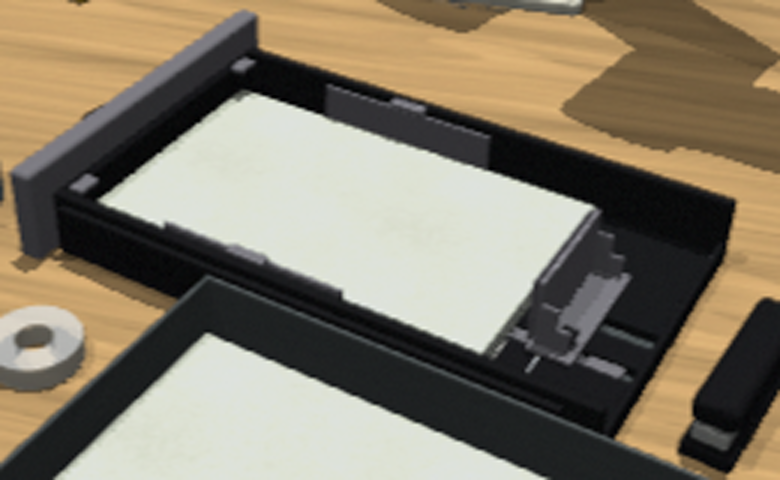

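View pics/siA.png

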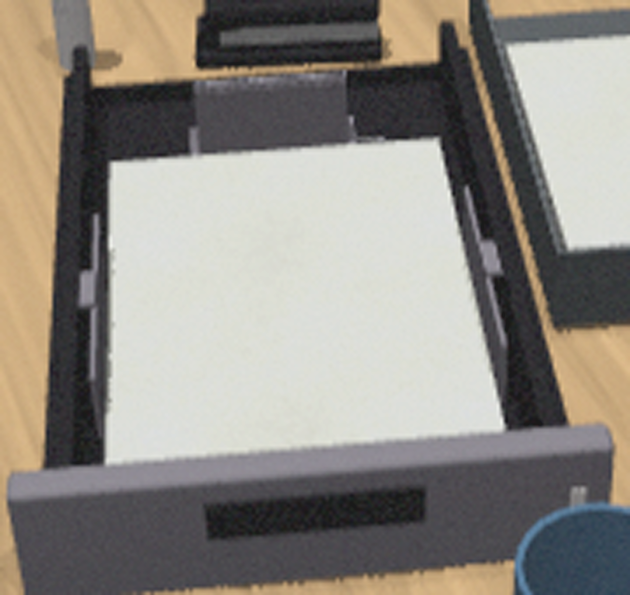

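The scene crop shows paper corners at (245,92), (98,203), (485,355) and (600,210). The plate's top edge runs from (541,280) to about (606,213). In the side crop the rear paper corners are at (108,162) and (440,140), and the plate top corners at (196,82) and (347,72). Next I fit the poses.

```bash
cat > h.py <<'E'
import numpy as np, cv2
from station import viewer
def proj(name,P,pose=None):
    p=viewer.camera_params(name); T=np.array(p["pose"]) if pose is None else pose
    K=np.array([[p["fx"],0,p["cx"]],[0,p["fy"],p["cy"]],[0,0,1]])
    q=(np.asarray(P,float)-T[:3,3])@T[:3,:3]*[1,-1,-1]
    return cv2.projectPoints(q,np.zeros(3),np.zeros(3),K,np.array(p["dist"]))[0][:,0]
def world(c,P):
    P=np.asarray(P,float); s,k=np.sin(c[2]),np.cos(c[2])
    return np.c_[c[0]+k*P[:,0]-s*P[:,1],c[1]+s*P[:,0]+k*P[:,1],P[:,2]]
E
cat > fit.py <<'E'
from h import *
from scipy.optimize import least_squares
sc=lambda a:(np.array(a)+.5)/3+[215,185]-.5
si=lambda a:(np.array(a)+.5)/3.5+[220,175]-.5
S=sc([[245,92],[98,203],[485,355],[600,210],[735,203],[541,280]])
D=si([[108,162],[440,140],[196,82],[347,72]])
def f(v):
    c,L,yr,g=v[:3],v[3],v[4],v[5]
    y=-205+L
    A=[[-108,-205,24],[108,-205,24],[108,y,24],[-108,y,24],[-131,yr,55],[50,g,66]]
    B=[[-108,y,24],[108,y,24],[-50,g,66],[50,g,66]]
    return np.r_[proj("scene",world(c,A))-S,proj("side",world(c,B))-D].ravel()
r=least_squares(f,[550,200,0,300,222,180],x_scale=[10,10,.01,10,10,10],loss='soft_l1')
print(r.x.round(3)); print(f(r.x).reshape(-1,2).round(1))
E
python3 fit.py
```

```text
[ 5.30746e+02  1.56950e+01 -3.05000e-01  3.26794e+02  2.15888e+02
  1.41952e+02]
[[ 2.3 -1.7]
 [-3.2  1.9]
 [-5.7  4.4]
 [-0.1 -1. ]
 [ 0.3 -1.5]
 [-0.4  0.8]
 [ 0.3 -1.4]
 [-0.8 -0.8]
 [-0.9 -0.3]
 [-0.3  0. ]]
```

```bash
sed -i 's/^S=.*/S=sc([[245,92],[600,210],[735,203],[541,280],[608,412]])/; s/^    A=.*/    A=[[-108,-205,24],[-108,y,24],[-131,yr,55],[50,g,66],[131,yr,55]]/' fit.py; python3 fit.py
cat >> fit.py <<'E'
im=cv2.resize(cv2.imread("pics/scene0.png")[185:345,215:475],None,fx=3,fy=3,interpolation=cv2.INTER_CUBIC)
c=r.x[:3]; k=lambda P:[tuple(int(round(t)) for t in u) for u in (proj("scene",world(c,P))+.5-[215,185])*3-.5]
def poly(P,col,cl=True): cv2.polylines(im,[np.array(k(P))],cl,col,1)
for L,col in((279,(255,0,0)),(330,(0,0,255))): poly([[-108,-205,24],[108,-205,24],[108,-205+L,24],[-108,-205+L,24]],col)
poly([[-131,-205,55],[-131,220,55],[131,220,55],[131,-205,55]],(0,255,0))
for t in (17,43,76,94): poly([[-121,170-t,8],[121,170-t,8]],(0,255,255))
cv2.imwrite("pics/ov.png",im)
E
python3 fit.py >/dev/null
```

```text
[ 5.35740e+02  1.69330e+01 -2.77000e-01  3.25061e+02  2.18305e+02
  1.38546e+02]
[[ 0.  -0. ]
 [-1.1 -1. ]
 [ 1.1 -1.6]
 [-0.2  1. ]
 [-0.7  0.5]
 [ 0.8 -0.9]
 [-0.5 -1.8]
 [-0.7  0.2]
 [-0.1 -0.1]]
```

View pics/ov.png

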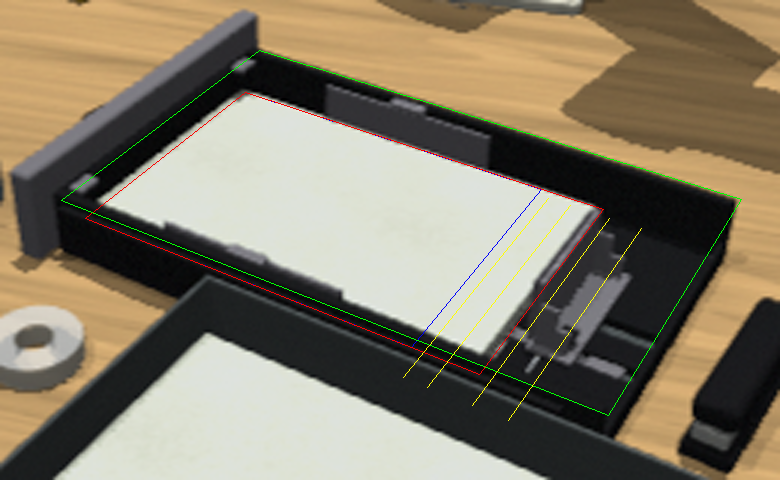

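The overlay's red outline (330 mm) matches the loaded paper and the blue one (279 mm) does not, so the target travel is 0.043. The floor marks at about (498,345) and (530,362) are slightly off my lines. I'll refine with the wrist camera above the guide.

```bash
cat >> h.py <<'E'
from scipy.spatial.transform import Rotation as R
def down(c):  # tool x = cassette -y, tool y = cassette -x, z down
    ex=np.array([np.cos(c[2]),np.sin(c[2]),0]); ey=np.array([-ex[1],ex[0],0])
    return R.from_matrix(np.c_[-ey,-ex,[0,0,-1.]]).as_quat()
def wpose(s):
    T=np.eye(4); T[:3,:3]=R.from_quat(s["orientation"]).as_matrix(); T[:3,3]=s["tool_pos"]
    return T@np.array(viewer.camera_params("wrist")["tool_from_camera"])
E
python3 - <<'E'
from h import *
from station import env,set_gripper
c=[534,16.5,-.285]
p=world(c,[[0,195,270]])[0]; q=down(c)
print(p,env.ik(p,q))
env.reach(p,q); set_gripper(0)
s=env.read_state(); im=viewer.camera("wrist"); cv2.imwrite("pics/w1.png",im)
import pickle; pickle.dump(s,open("s1.pkl","wb")); print(s["time_s"],s["tool_pos"],s["width"],s["force"])
E
```

```text
[588.825703   203.63402227 270.        ] NoneTraceback (most recent call last):
  File "<stdin>", line 6, in <module>
station.IKError: the arm cannot take that pose within its joint ranges
```

```bash
sed -i 's/tool x = cassette -y, tool y = cassette -x/tool x = cassette +y, tool y = cassette +x/; s/np.c_\[-ey,-ex,/np.c_[ey,ex,/' h.py
python3 - <<'E'
from h import *
from station import env,set_gripper
c=[534,16.5,-.285]
p=world(c,[[0,180,300]])[0]; q=down(c)
print(p,env.ik(p,q))
env.reach(p,q); set_gripper(0)
s=env.read_state(); im=viewer.camera("wrist"); cv2.imwrite("pics/w1.png",im)
import pickle; pickle.dump(s,open("s1.pkl","wb")); print(s["time_s"],s["tool_pos"],s["width"],s["force"])
E
```

```text
[584.60834123 189.23909748 300.        ] [ 2.93690411e-01  4.10748695e-01  1.65627452e+00 -4.44089210e-16
  1.07456943e+00  5.78690411e-01]
3.3583 [584.62207554 189.26311876 300.01919216] 0.3005490649538357 [-0.30862641 -0.15061939 -0.41429248]
```

View pics/w1.png

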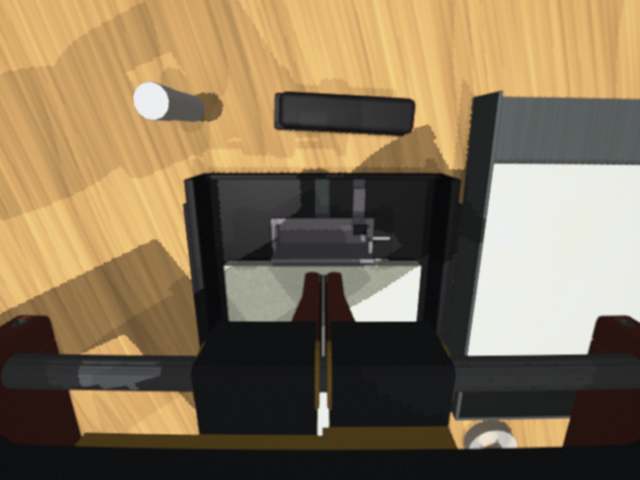

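The wrist view shows the cassette rear at (188..460, 178), the guide foot at (272..372, 218..262), marks near (380,238) and the latch head at (362,230). The stapler and glue stick are behind, clear of the push area. I'll enlarge it.

```bash
python3 - <<'E'
import cv2
a=cv2.imread("pics/w1.png")[165:275,180:340+130]; a=cv2.resize(a,None,fx=2.7,fy=2.7,interpolation=cv2.INTER_CUBIC)
b=cv2.imread("pics/w1.png")[205:275,260:410]; b=cv2.resize(b,None,fx=5.2,fy=4,interpolation=cv2.INTER_CUBIC)
import numpy as np
o=np.zeros((590,790,3),np.uint8); o[:a.shape[0],:a.shape[1]]=a; o[300:580,:b.shape[1]]=b
cv2.imwrite("pics/w1c.png",cv2.convertScaleAbs(o,alpha=1.8,beta=20))
E
```

```text
(no output)
```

View pics/w1c.png

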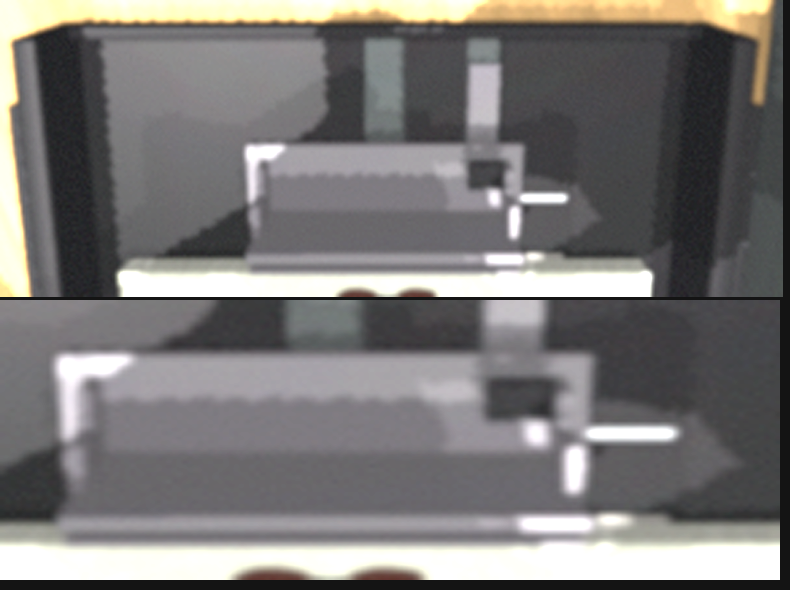

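The crop shows the foot's rear edge at v=147, the plate's back-bottom at 211, and its top back and front edges at 255 and 268. The floor marks are at (545,198) and about (540,258), and the paper corners at (120,270) and (652,270).

```bash
cat > bp.py <<'E'
from h import *
def back(name,uv,z,T=None):
    p=viewer.camera_params(name); T=np.array(p["pose"]) if T is None else T
    K=np.array([[p["fx"],0,p["cx"]],[0,p["fy"],p["cy"]],[0,0,1]])
    n=cv2.undistortPoints(np.array([[uv]],float),K,np.array(p["dist"]))[0,0]
    d=T[:3,:3]@[n[0],-n[1],-1]; return T[:3,3]+d*(z-T[2,3])/d[2]
def local(c,P):
    s,k=np.sin(c[2]),np.cos(c[2]); a,b=P[0]-c[0],P[1]-c[1]
    return np.round([k*a+s*b,-s*a+k*b,P[2]],1)
E
python3 - <<'E'
from bp import *
import pickle
T=wpose(pickle.load(open("s1.pkl","rb"))); c=[534,16.5,-.285]
for n,u,v,z in [("mark356",545,198,8),("mark330",540,258,8),("footL",246,147,13),("footR",522,147,13),("plate bot",385,211,13),("topback L",248,254,66),("topback R",520,254,66),("topfrontL",250,268,66),("paperL",119,270,24),("paperR",652,270,24),("wallL",14,38,55),("wallR",755,38,55)]:
    P=back("wrist",((u+.5)/2.7+179.5,(v+.5)/2.7+164.5),z,T); print(n,local(c,P),P.round(0))
sc=lambda a:(np.array(a)+.5)/3+[214.5,184.5]
for n,a,z in [("mark356",(531,363),8),("mark330",(496,346),8),("paper -x rear",(600,210),24),("front -x",(245,92),24),("plate top",(541,280),66)]:
    print(n,local(c,back("scene",sc(a),z)))
E
```

```text
mark356 [ 64.8 145.6   8. ] [637. 138.   8.]
mark330 [ 63.9 119.1   8. ] [629. 113.   8.]
footL [-57.6 168.6  13. ] [526. 194.  13.]
footR [ 53.6 168.6  13. ] [633. 163.  13.]
plate bot [ -1.6 141.5  13. ] [572. 153.  13.]
topback L [-50.5 142.2  66. ] [526. 167.  66.]
topback R [ 46.6 142.2  66. ] [619. 140.  66.]
topfrontL [-50.  136.9  66. ] [525. 162.  66.]
paperL [-110.   119.8   24. ] [462. 162.  24.]
paperR [107.1 119.8  24. ] [670. 101.  24.]
wallL [-130.4  217.8   55. ] [470. 262.  55.]
wallR [126.9 217.8  55. ] [717. 190.  55.]
mark356 [ 64.2 145.1   8. ]
mark330 [ 61.1 117.3   8. ]
paper -x rear [-104.9  123.9   24. ]
front -x [-104.7 -204.9   24. ]
plate top [ 47.2 138.9  66. ]
```

Wrist and scene agree: the cassette origin is about 7.5 mm lower along its y than I guessed. The guide's back is at y ≈ 142 in the guess frame, about 14 mm from its place at the 330 notch. I'll descend behind it and push in small steps with force logging.

```bash
python3 - <<'E'
from h import *
from station import env
c=[534,16.5,-.285]; ey=np.array([-np.sin(c[2]),np.cos(c[2]),0])
P=lambda y,z:world(c,[[-1.5,y,z]])[0]
env.move_l(P(172,300),rate=200); env.move_l(P(172,119),rate=150)
env.hold(.2); F0=env.read_state()["force"]
print(env.read_state()["time_s"])
hit=env.move_l(P(146,119),rate=20,f_stop=1.5)
st=env.read_state(); y=float((st["tool_pos"]-P(0,119))@ey); y0=y; mx=0
print("hit",hit,y,st["time_s"])
log=[]
while hit and y0-y<22:
    y-=.5; env.move_l(P(y,119),rate=20); s=env.read_state(); f=float((s["force"]-F0)@ey); mx=max(mx,f)
    log.append((round(float((s["tool_pos"]-P(0,119))@ey),1),round(f,1)))
    if f>6 or (y0-y>4 and f<.8): break
print(log,s["time_s"],(s["force"]-F0).round(1))
E
```

```text
5.2167
hit True 151.81435072246677 6.15
[(151.4, 0.8), (151.0, 2.2), (150.3, 2.6), (149.8, 3.3), (149.2, 1.9), (148.8, 2.7), (148.2, 2.1), (147.8, 3.0), (147.3, 2.4), (146.7, 2.4), (146.2, 3.0), (145.7, 1.8), (145.3, 1.9), (144.8, 2.4), (144.2, 2.6), (143.7, 0.7)] 10.15 [-0.6  0.9 -1.1]
```

```bash
python3 - <<'E'
from h import *
from station import env
c=[534,16.5,-.285]; ey=np.array([-np.sin(c[2]),np.cos(c[2]),0])
P=lambda y,z:world(c,[[-1.5,y,z]])[0]
s=env.read_state(); y=float((s["tool_pos"]-P(0,119))@ey); print(y,s["force"]@ey)
log=[]; low=0
for i in range(12):
    y-=.5; env.move_l(P(y,119),rate=20); s=env.read_state(); f=float(s["force"]@ey)
    log.append((round(float((s["tool_pos"]-P(0,119))@ey),1),round(f,1)))
    low=low+1 if f<.9 else 0
    if f>5 or low>=3: break
print(log,s["time_s"])
im=viewer.camera("wrist"); cv2.imwrite("pics/w2.png",cv2.convertScaleAbs(cv2.resize(im[60:340,200:440],None,fx=2.1,fy=2.1,interpolation=cv2.INTER_CUBIC),alpha=1.6,beta=15))
E
```

```text
143.707835810392 0.8865217745628998
[(143.1, 0.1), (142.6, 0.7), (142.1, 0.4)] 10.9
```

The force stayed near zero for 1.5 mm, so the latch has dropped and drawn the guide ahead. I'll retreat and check.

```bash
python3 - <<'E'
from h import *
from station import env
import pickle
c=[534,16.5,-.285]
P=lambda y,z:world(c,[[-1.5,y,z]])[0]
env.move_l(P(172,119),rate=80); env.move_l(P(172,270),rate=150); env.hold(.2)
s=env.read_state(); im=viewer.camera("wrist"); pickle.dump(s,open("s3.pkl","wb")); print(s["time_s"])
cv2.imwrite("pics/w3.png",im)
b=cv2.resize(im[185:285,250:410],None,fx=5,fy=5,interpolation=cv2.INTER_CUBIC)
cv2.imwrite("pics/w3c.png",cv2.convertScaleAbs(b,alpha=1.8,beta=20))
E
```

```text
12.8333
```

View pics/w3c.png

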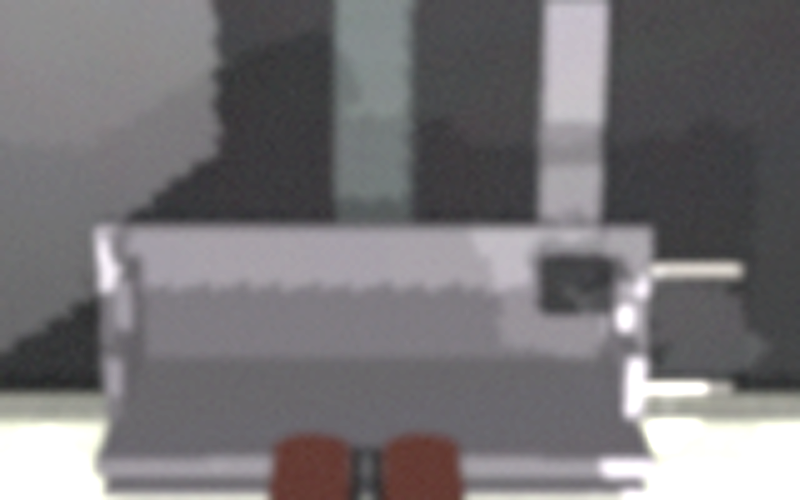

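The crop shows the 356 and 330 marks at v=269 and v=388, the foot's rear edge at v=228, and the plate's back-bottom at v=357.

```bash
python3 - <<'E'
from bp import *
import pickle
T=wpose(pickle.load(open("s3.pkl","rb"))); c=[534,16.5,-.285]
for n,u,v,z in [("mark356",695,269,8),("mark330",690,388,8),("foot",375,227,13),("plate bot",375,357,13),("topback",200,457,66),("topfront",200,490,66)]:
    print(n,local(c,back("wrist",((u+.5)/5+249.5,(v+.5)/5+184.5),z,T)))
E
```

```text
mark356 [ 64.1 145.9   8. ]
mark330 [ 64.5 119.8   8. ]
foot [ -1.7 156.3  13. ]
plate bot [ -1.7 128.5  13. ]
topback [-32.7 128.8  66. ]
topfront [-32.9 122.5  66. ]
```

The guide's back is at 128.6, which puts its face at 120.1, against the 330 mark at 119.8. It is seated in the right notch.

```bash
python3 -c "
from station import workorder; print(workorder.sign_off())"
```

```text
the job is handed in; nothing more can be done
None
```

The end guide is in the 330 mm notch, right behind the loaded long stack: its face measured within about 0.3 mm of the floor mark, the push stayed under about 3.5 N, and I backed the arm clear and handed the job in at about 13 s.

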